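# Hang the lift-off door on the bench cupboard and close it

### The arm

A 6-joint arm with a two-finger parallel gripper is mounted at the origin on a cart in front of the work surface, level with it; the furniture and walls round the work are solid. World frame = base frame: x ahead of the robot, y to its left, z up, the work surface at z = 0. Lengths are in m, angles in rad, forces in N, time in s.
With the tool pointing down it reaches from about 0.425 to 0.95 m from the base axis. Payload 14.7 kg.
Tool frame: the origin (TCP) lies at the very end of the fingers, on their centre line; the grasp point (between the pads) lies 19 mm behind it; z points along the fingers, y is the line along which they close (so a half turn about z gives the same grasp; the last joint's range is limited). The gripper opens to 85 mm and grips with 20 to 120 N. Pads are 22 mm wide; open, the fingers measure 114 mm over their backs; the gripper's body (76 mm by 85 mm) begins 54 mm behind the grasp point. The pads swing forward as they close: fully open they stand 13 mm farther back than shut.
Start: joints at [-1.375, 0.48, 1.596, -0, 1.065, -0.047], TCP at [0.156, -0.631, 0.209] pointing down, gripper open.
Joint ranges: [-2.75, 2.75], [-0.82, 2.05], [0.23, 2.67], [-1.56, 4.7], [0.09, 2.69], [-2.92, 2.92]. Speed limits (rad/s): [1.89, 1.89, 2.39, 3.01, 3.01, 3.01].

### API

Orientations are given as a rotation vector (axis times angle).
In Python, from bench import env gives the robot as it stands. The module is installed in compiled form; this text tells all that it offers.
- The arm moves only by the tool drive_tool, never from a script. Its argument "moves" is a list of rows, each a list of 5 numbers: the opening, from -1 (shut) to 1 (fully open), then the shift along the tool's x, y, z in cm, then the turn about the tool's z in rad. In form: [[jaw, tx, ty, tz, twist], ...]. A call has 1 to 8 rows; each row is the pose to reach, as a shift and turn from the pose commanded when the call began, along the tool's axes at that moment; what a row does not reach only later rows make up. A row lasts 1/10 s, in which the tool goes at most 50 mm and 8.59 degrees, less where a joint would pass 70% of its speed; a pose out of reach is approached as far as the arm can. A call with a gripper value outside its range is refused whole. The fingers move at their own pace and stop on an object; "force" is the grip in N (left out, the last holds). Time passes only in rows, so rows that repeat a pose let the fingers close. It gives the time, the measured TCP pose, the force, the opening and the grip force at its end, in the units of the state.
- env.get_state(): the state, without advancing time (a new reading comes with each control period).
- env.camera(name): name is "side" or "top"; returns a dict with "image" (384x512x3 uint8, blue, green, red), "fov_y" (degrees; the focal length in pixels is half the picture's height over the tangent of half this angle, whatever the lens; pixels are square), "cx", "cy" (the principal point, pixels), "xyz" and "rotation" of the camera in the world. Camera axes: x right, y up, looking along -z (the intrinsics and any distortion apply to the point x, -y, -z); pixel columns grow to the right and rows downward; lengths in m; the calibration is good to about 2 mm. A picture is of the moment at which its call begins. There is no depth.
- env.job_done(): hands the job in; it is judged then, once.
The state is a dict: "time": time; "qpos": joint angles; "joint_vel": joint speeds; "joint_torque": joint torques, N m; "tool_pos": TCP position; "tcp_rot": TCP orientation; "contact_force": force on the tool from outside, world axes, zero at the start; "ft_torque": the same for the moment, N m; "grip_width": opening from 0.0 (shut) to 1.0 (fully open); "finger_force": force on a finger pad.
Only numpy, scipy, OpenCV 4.12 (cv2) and the standard library are available. Lean on these libraries where they do the work, as an engineer would, in place of code of your own. Each camera call takes 0.05 s, during which the arm holds its last target. There are 200 camera calls.

### The job

Take the plywood door out of its rack and hang it on the little cupboard: with the door standing wide open, lower both of its hinge sockets over the two upright pins until it sits fully down, and let go of it. Then swing it fully shut in front of the jar, and leave the jar, the bowl and the foam form where they stand.

Things in the scene. Friction and masses are not known exactly. Their poses are not given: they have to be found in the camera images.
- door: Loose lift-off plywood door, 0.3 kg, upright in the rack, bottom edge 12 mm above the bench, hinge side away from the robot. Origin on its hinge axis, level with the bottom edge; z up. Panel along the door's -y from y = -13 to -173 mm, 130 mm tall, x = +2 to +16 mm. Outer face is the -x one, with a wooden pull 12 mm deep, 14 wide, 44 tall at y = -155, z = 68 mm.
- door_top (a point): Middle of the panel's top edge, at x = 9, y = -93, z = 130 mm of the door's frame. The panel is 14 mm thick along x here and free on both sides down to the rack's cheeks.
- door_socket (a point): Mouth of the door's lower hinge socket, on its hinge axis at z = 12 mm of the door's frame; the upper one is 80 mm above. Both are steel, 21 mm across outside, with a 13 mm hole open at the bottom, 22 mm deep and closed on top.
- cabinet: Fixed open-fronted plywood cupboard, 195 wide (y = -95 to 100), 125 deep, 168 mm tall. Origin on the bench under the middle of its front face; x points into it, y to its left as the robot sees it. The hinge is on the left. Two 2 mm rubber pads on the right front edge stop the shut door, whose axes are then parallel to the cupboard's. The hung door swings easily and stays where it is left.
- hinge_mark (a point): Nominal place of the door's origin when hung (x = -18, y = 83, z = 25 mm of the cupboard; axes as its axes). The pins' strip is screwed on through slots, so the real pin axis is up to 8 mm to either side of this mark along the cupboard's y (exact along x): look or feel for it.
- pin_mark (a point): Nominal tip of the lower pin, 57 mm above the bench, up to 8 mm off along the cupboard's y like hinge_mark. The two upright steel pins stand one above the other, 80 mm apart; each is 10 mm thick, 20 mm long, with a 1.5 mm chamfer, on a collar (tops 37 and 117 mm above the bench) on which a socket's underside comes to rest.
- door_rack: Fixed wooden rack that holds the door: base 78 x 80 x 12 mm, two cheeks 80 mm long up to 52 mm above the bench with a 17 mm slot between them along its y. Origin on the bench under the middle of the slot.
- jar: Jar with a blue cap, 68 mm across, 96 mm tall, standing on the cupboard's floor; origin under its middle. Leave it.
- cup: Dark rubber plaster bowl, 79 mm across, 62 mm tall, on the bench to the left; origin under its middle. Leave it.
- form: Brown foam toe form, 96 x 77 x 52 mm, on the bench to the right; origin under its middle. Leave it.

How it is judged:
By the outcome, as a careful person would: the job done as asked, in the order asked, and still so for the second after the job is handed in, with the robot touching nothing.
It also fails if it takes over 72 s, if anything falls off the work surface, if the arm or the gripper's body presses on something with over 40 N, if the wrist force passes 120 N, or if a joint passes its speed limit or range.

## Working session

There is one attempt and no reset: what is moved stays moved. The work goes in short steps, Python scripts to look and compute and a tool call to move; the robot and the scene stay as the last step left them, time stands still between calls to the robot, and variables do not carry over. Pictures are saved under pics/ and viewed, at most 10 in all, crops included, and the job is handed in when it is done.

Besides the shell and the picture viewer there is one more tool, called after ">>>" as name(argument=value, ...), one argument or row to a line, values as JSON. drive_tool: Moves the arm, as the interface text tells. Its arguments: {"type":"object","properties":{"moves":{"type":"array"},"force":{"type":"number"}},"required":["moves"]}

```bash
mkdir -p pics; cat > h.py <<'E'
import numpy as np,cv2,pickle
from scipy.spatial.transform import Rotation as R
def cam(n):
    from bench import env
    return env.camera(n)
def f(c): return 192/np.tan(np.radians(c["fov_y"])/2)
def ray(c,u,v):
    M=np.array(c["rotation"],float)
    M=M if M.shape==(3,3) else R.from_rotvec(M).as_matrix()
    d=M@np.array([(u-c["cx"])/f(c),-(v-c["cy"])/f(c),-1.]); return np.array(c["xyz"]),d/np.linalg.norm(d)
def onz(c,u,v,z):
    p,d=ray(c,u,v); return p+d*(z-p[2])/d[2]
def proj(c,P):
    M=np.array(c["rotation"],float)
    M=M if M.shape==(3,3) else R.from_rotvec(M).as_matrix()
    q=M.T@(np.array(P)-c["xyz"]); return np.array([c["cx"]+f(c)*q[0]/-q[2],c["cy"]-f(c)*q[1]/-q[2]])
def tri(c1,a,c2,b):
    p,d=ray(c1,*a);q,e=ray(c2,*b)
    s=np.linalg.lstsq(np.c_[d,-e],q-p,rcond=None)[0]
    A=p+d*s[0];B=q+e*s[1]; return (A+B)/2,np.linalg.norm(A-B)
E
python3 - <<'E'
from h import *
from bench import env
for n in("top","side"):
    c=cam(n); cv2.imwrite(f"pics/{n}0.png",cv2.resize(c["image"],None,fx=1.5,fy=1.5)); pickle.dump(c,open(n+"0.pkl","wb"))
    print({k:v for k,v in c.items() if k!="image"})
print(env.get_state())
E
```

```text
{'fov_y': 49.15795054034187, 'cx': 263.36881564580443, 'cy': 188.62722917709266, 'xyz': array([0.34808675, 0.03291845, 1.44369027]), 'rotation': array([ 0.09621753, -0.1821515 , -1.57491689])}
{'fov_y': 55.38854990520921, 'cx': 259.4737331293097, 'cy': 187.49926317145184, 'xyz': array([-0.49769447, -0.44388898,  0.7354242 ]), 'rotation': array([ 0.9488887, -0.6470875, -1.0582984])}
{'time': 0.1, 'qpos': array([-1.37458068e+00,  4.80785218e-01,  1.59680371e+00, -6.97635586e-06,
        1.06507624e+00, -4.65907172e-02]), 'joint_vel': array([-1.27571188e-03, -3.60262807e-06, -2.80599563e-03,  7.14561123e-04,
       -1.36779176e-03, -2.29665360e-04]), 'joint_torque': array([ 1.73200820e-03, -9.52252722e+01, -4.31042147e+01,  4.74793308e-05,
        5.25235722e-03, -2.47171994e-05]), 'tool_pos': array([ 0.1562273 , -0.63055268,  0.20832879]), 'tcp_rot': array([-3.11740769e+00, -3.80338945e-01,  1.35430776e-04]), 'contact_force': array([ 0.09017336,  0.74922215, -0.29602565]), 'ft_torque': array([-0.01868712, -0.01589273, -0.05780799]), 'finger_force': 0.0, 'grip_width': 0.999940809859113}
```

View pics/top0.png

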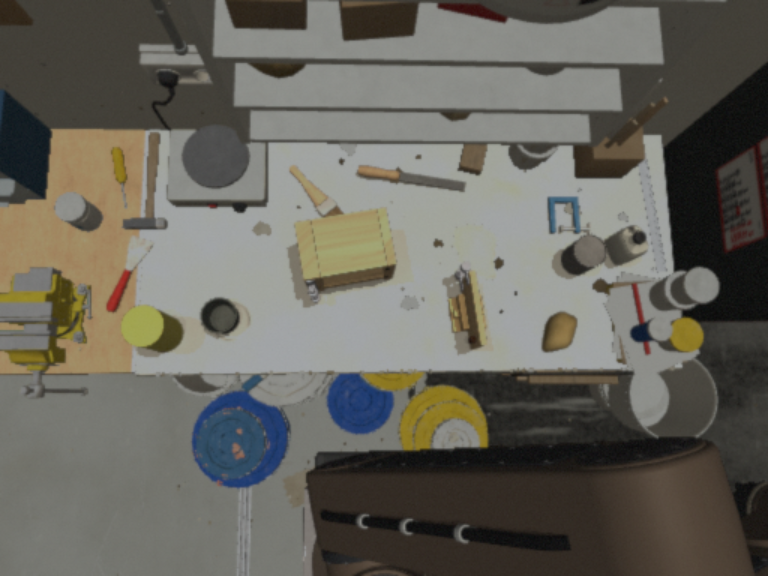

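View pics/side0.png

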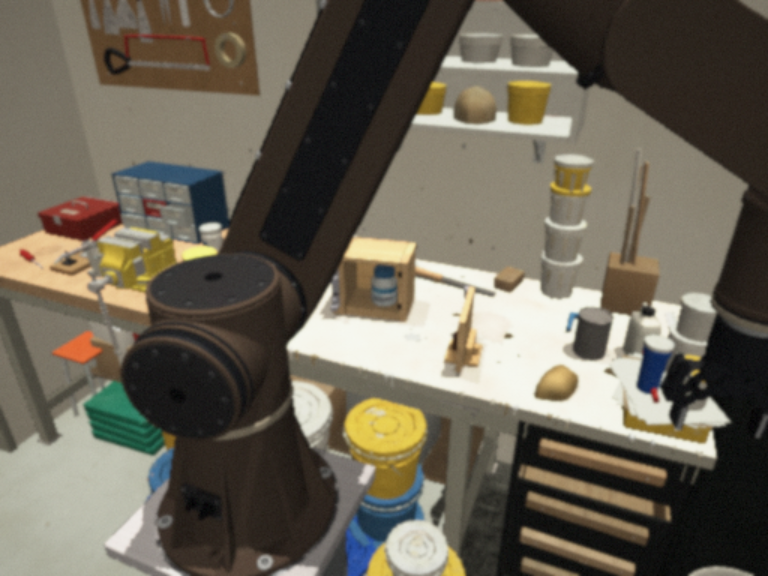

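The top view shows the cupboard around (345,250) and the door in its rack around (470,310). In the side view the door is near (465,330) and the cupboard near (375,280). I need closer crops to measure them.

```bash
python3 - <<'E'
from h import *
t=pickle.load(open("top0.pkl","rb"));s=pickle.load(open("side0.pkl","rb"))
a=cv2.resize(t["image"][135:240,190:340],None,fx=5,fy=5,interpolation=cv2.INTER_CUBIC)
b=cv2.resize(s["image"][150:255,210:340],None,fx=5.7,fy=5.7,interpolation=cv2.INTER_CUBIC)
cv2.imwrite("pics/tc.png",a);cv2.imwrite("pics/sc.png",b)
E
```

```text
(no output)
```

View pics/tc.png

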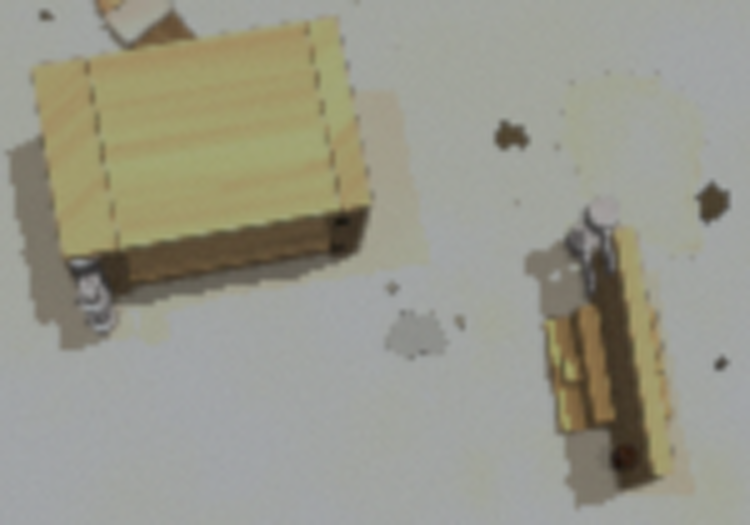

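View pics/sc.png

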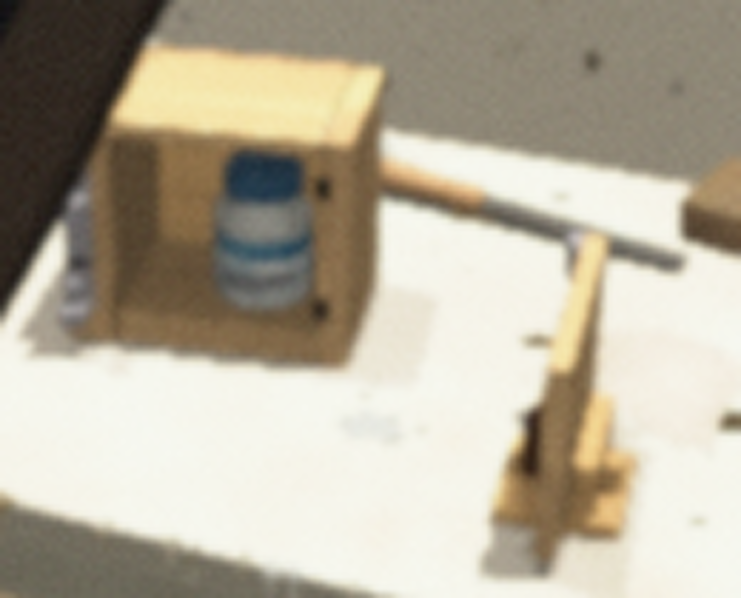

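The crops show these positions:
- **Cupboard top face, top crop:** corners at (65,260), (368,205), (338,18) and (33,65).
- **Pin strip, top crop:** near (92,290).
- **Door top edge, top crop:** from (623,228) to (655,478). The pull is on its left side and the sockets are at the far end, near (603,212).
- **Side crop:** door top corners at about (595,237) and (563,368).

```bash
cat > m.py <<'E'
from h import *
t=pickle.load(open("top0.pkl","rb"));s=pickle.load(open("side0.pkl","rb"))
T=lambda u,v:(190+(u+.5)/5-.5,135+(v+.5)/5-.5)
S=lambda u,v:(210+(u+.5)/5.7-.5,150+(v+.5)/5.7-.5)
def fit(L,W):
    L=np.array(L);W=np.array(W)[:,:2];a,b=L.mean(0),W.mean(0)
    U,_,V=np.linalg.svd((L-a).T@(W-b));Rm=(U@V).T
    return Rm,b-Rm@a,np.linalg.norm(W-(L@Rm.T+b-Rm@a),axis=1)
Wc=[onz(t,*T(*p),.168) for p in[(65,260),(368,205),(338,18),(33,65)]]
Rc,tc,res=fit([(0,.1),(0,-.095),(.125,-.095),(.125,.1)],Wc)
if __name__=="__main__":
    print(np.round(Wc,4)); print("cab",np.degrees(np.arctan2(Rc[1,0],Rc[0,0])),tc,res*1e3)
    print("edge lens",[np.linalg.norm(Wc[i]-Wc[(i+1)%4]) for i in range(4)])
    D=[onz(t,*T(*p),.142) for p in[(611,228),(635,228),(640,482),(665,475)]]
    print(np.round(D,4),np.linalg.norm((D[0]+D[1]-D[2]-D[3])/2))
    hm=tc+Rc@[-.018,.083]; print("hinge",hm)
    for z in(.137,.057):
        for dy in(-.008,0,.008):
            P=np.r_[tc+Rc@[-.018,.083+dy],z]; a=proj(t,P);b=proj(s,P)
            print(z,dy,(a-[190,135])*5,(b-[210,150])*5.7)
    for z,c,nm in((.168,(120,130),"sc fl"),(.168,(345,152),"sc fr"),(.168,(385,68),"br")):
        print(nm,onz(s,*S(*c),z))
    for c in[(595,237),(563,368)]: print("door s",onz(s,*S(*c),.142))
E
python3 m.py; python3 -c "
from bench import env
from h import *
print(R.from_rotvec(env.get_state()['tcp_rot']).as_matrix())"
```

```text
[[ 0.5833  0.1481  0.168 ]
 [ 0.6174 -0.0387  0.168 ]
 [ 0.7381 -0.0214  0.168 ]
 [ 0.7071  0.1694  0.168 ]]
cab 9.530394445158755 [0.60025854 0.05155051] [2.07509814 3.72184116 1.20051965 1.48057552]
edge lens [np.float64(0.1898894836586817), np.float64(0.12191506719876402), np.float64(0.19326046340958397), np.float64(0.1255985663755583)]
[[ 0.6075 -0.195   0.142 ]
 [ 0.6075 -0.2105  0.142 ]
 [ 0.4459 -0.2077  0.142 ]
 [ 0.4501 -0.2236  0.142 ]] 0.1600536126422143
hinge [0.5687646  0.13042466]
0.137 -0.008 [108.1358738  287.53334214] [ 82.17566625 169.37480792]
0.137 0 [ 95.48680501 289.67203532] [ 70.28107437 168.11146807]
0.137 0.008 [ 82.82490822 291.81289745] [ 58.41316658 166.85096237]
0.057 -0.008 [116.26157184 307.62785832] [ 86.78926684 277.67943559]
0.057 0 [104.32866825 309.65573076] [ 75.20941258 276.33170898]
0.057 0.008 [ 92.38434475 311.6855439 ] [ 63.65483869 274.98692464]
sc fl [0.57677675 0.0994133  0.168     ]
sc fr [ 0.60215143 -0.04382562  0.168     ]
br [ 0.73499408 -0.02304805  0.168     ]
door s [ 0.60095942 -0.20576468  0.142     ]
door s [ 0.44818792 -0.22757682  0.142     ]
[[ 9.70666262e-01  2.40430782e-01 -2.15083359e-04]
 [ 2.40430874e-01 -9.70665695e-01  1.05074972e-03]
 [ 4.38585390e-05 -1.07163998e-03 -9.99999425e-01]]
```

```bash
python3 - <<'E'
from m import *
im=t["image"]; G=cv2.resize(im[135:240,190:340],None,fx=5,fy=5,interpolation=cv2.INTER_CUBIC)
h=cv2.cvtColor(G,cv2.COLOR_BGR2HSV); 
m=((h[...,1]>70)&(h[...,2]>135)&(h[...,0]>14)&(h[...,0]<40)).astype(np.uint8)
n,l,st,c=cv2.connectedComponentsWithStats(m)
for i in range(1,n):
    if st[i,4]>1500:
        r=cv2.minAreaRect(np.argwhere(l==i)[:,::-1].astype(np.float32)); print(st[i],np.round(cv2.boxPoints(r),1).tolist())
# door strip edges per row: left/right in smooth saturation
for v in range(240,475,20):
    sat=h[v,560:720,1].astype(int); val=h[v,560:720,2].astype(int); k=np.where(m[v,600:720])[0]
    print(v,(600+k.min(),600+k.max()) if len(k) else None, end="; ")
V=cv2.imread("pics/tc.png");cv2.imwrite("pics/mask.png",m*255)
E
```

```text
[   35    21   334   235 57538] [[28.600000381469727, 66.30000305175781], [336.5, 11.899999618530273], [370.5, 203.89999389648438], [62.599998474121094, 258.29998779296875]]
[ 615  230   56  245 4997] [[614.2999877929688, 231.39999389648438], [640.7999877929688, 227.10000610351562], [680.2999877929688, 470.79998779296875], [653.7999877929688, 475.1000061035156]]
240 (np.int64(617), np.int64(633)); 260 (np.int64(621), np.int64(635)); 280 (np.int64(625), np.int64(638)); 300 (np.int64(627), np.int64(643)); 320 (np.int64(631), np.int64(655)); 340 (np.int64(634), np.int64(658)); 360 (np.int64(636), np.int64(661)); 380 (np.int64(641), np.int64(665)); 400 (np.int64(600), np.int64(668)); 420 (np.int64(646), np.int64(667)); 440 (np.int64(651), np.int64(665)); 460 (np.int64(652), np.int64(670));
```

```bash
python3 - <<'E'
from m import *
Wc=[onz(t,*T(*p),.168) for p in[(63.6,259),(369.5,204.5),(337,15),(31,66)]]
Rc,tc,res=fit([(0,.1),(0,-.095),(.125,-.095),(.125,.1)],Wc)
print("cab",np.degrees(np.arctan2(Rc[1,0],Rc[0,0])),tc,res*1e3)
print("hinge",tc+Rc@[-.018,.083])
a=onz(t,*T(625.5,229.5),.142);b=onz(t,*T(664,477),.142);print(a,b,np.linalg.norm(a-b),(a+b)/2,np.degrees(np.arctan2(*(a-b)[[1,0]])))
E
```

```text
cab 9.849901001870688 [0.60089651 0.05164988] [1.20308325 2.38736959 0.33975621 1.04326015]
hinge [0.56896323 0.13034718]
[ 0.60650899 -0.20431419  0.142     ] [ 0.44882267 -0.22295483  0.142     ] 0.15878428959772328 [ 0.52766583 -0.21363451  0.142     ] 6.7418443594763415
```

```bash
cat > g.py <<'E'
import sys
from h import *
from bench import env
def go(P,yaw):
    s=env.get_state();M=R.from_rotvec(s["tcp_rot"]).as_matrix()
    y0=np.degrees(np.arctan2(M[1,0],M[0,0]))
    print("t",s["time"],"pos",s["tool_pos"].round(4),"yaw",y0.round(2),"F",s["contact_force"].round(1),"T",s["ft_torque"].round(2),"grip",round(s["grip_width"],3),s["finger_force"])
    print("tool shift cm",(100*M.T@(np.array(P)-s["tool_pos"])).round(2),"twist",round(np.radians(y0-yaw),3))
if __name__=="__main__": a=[float(x) for x in sys.argv[1:]]; go(a[:3],a[3])
E
python3 g.py .5277 -.2136 .2083 6.7
```

```text
t 0.1 pos [ 0.1562 -0.6306  0.2083] yaw 13.91 F [ 0.1  0.7 -0.3] T [-0.02 -0.02 -0.06] grip 1.0 0.0
tool shift cm [ 4.608e+01 -3.154e+01  4.000e-02] twist 0.126
```

>>> drive_tool(
  moves=[
    [1,0,0,-4,0],
    [1,0,0,-8,0],
    [1,46.1,-31.5,-8,0.126],
    [1,46.1,-31.5,-8,0.126],
    [1,46.1,-31.5,-8,0.126],
    [1,46.1,-31.5,-8,0.126],
    [1,46.1,-31.5,-8,0.126],
    [1,46.1,-31.5,-8,0.126],
  ],
)

```text
time: 0.9
tool_pos: [0.3569, -0.4053, 0.2888]
tcp_rot: [-3.136, -0.183, 0.0]
contact_force: [1.5, -0.9, 0.4]
grip_width: 1.004
finger_force: 0.0
```

>>> drive_tool(
  moves=[
    [1,0,0,0,0],
    [1,0,0,0,0],
  ],
)

```text
time: 1.1
tool_pos: [0.3567, -0.4062, 0.2888]
tcp_rot: [-3.136, -0.188, 0.0]
contact_force: [-0.5, -0.5, -0.7]
grip_width: 1.0
finger_force: 0.0
```

```bash
python3 g.py .5277 -.2136 .15 6.7
```

```text
t 1.1 pos [ 0.3567 -0.4062  0.2888] yaw 6.84 F [-0.5 -0.5 -0.7] T [-0.    0.04 -0.03] grip 1.0 0.0
tool shift cm [ 19.28 -17.09  13.88] twist 0.003
```

>>> drive_tool(
  moves=[
    [1,19.3,-17.1,0,0],
    [1,19.3,-17.1,0,0],
    [1,19.3,-17.1,0,0],
    [1,19.3,-17.1,0,0],
    [1,19.3,-17.1,0,0],
    [1,19.3,-17.1,0,0],
    [1,19.3,-17.1,12,0],
    [1,19.3,-17.1,12,0],
  ],
)

```text
time: 1.9
tool_pos: [0.5286, -0.2163, 0.1886]
tcp_rot: [3.134, 0.183, 0.005]
contact_force: [0.1, 0.5, -1.6]
grip_width: 1.001
finger_force: 0.0
```

>>> drive_tool(
  moves=[
    [1,0,0,0,0],
    [1,0,0,0,0],
  ],
)

```text
time: 2.1
tool_pos: [0.5273, -0.2159, 0.1893]
tcp_rot: [-3.136, -0.181, 0.002]
contact_force: [1.3, -0.4, 0.8]
grip_width: 1.001
finger_force: 0.0
```

```bash
python3 - <<'E'
from h import *
t=cam("top");s=cam("side")
a=cv2.resize(t["image"][150:240,290:350],(400,600),interpolation=cv2.INTER_CUBIC)
b=cv2.resize(s["image"][165:255,280:340],(400,600),interpolation=cv2.INTER_CUBIC)
cv2.imwrite("pics/over.png",np.hstack([a,b]))
E
python3 g.py .5277 -.2136 .1 6.7
```

```text
t 2.2 pos [ 0.5289 -0.2162  0.1913] yaw 6.63 F [ 1.  -0.9  0.4] T [0.09 0.01 0.04] grip 0.999 0.0
tool shift cm [-0.11 -0.29  9.13] twist -0.001
```

View pics/over.png

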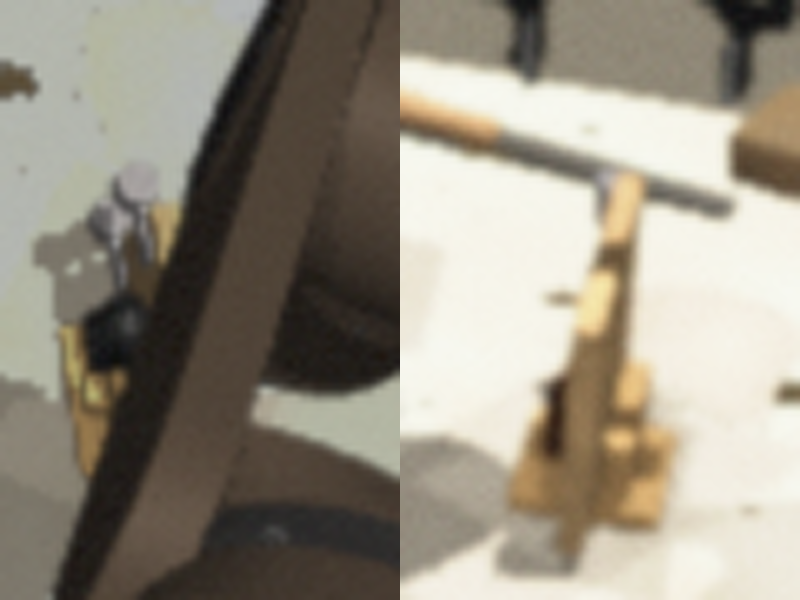

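The side half of this picture shows the fingertips at (525,65) and (735,80), straddling the door top at (622,190). I'll go down and grip.

>>> drive_tool(
  moves=[
    [1,0,-0.3,4,0],
    [1,0,-0.3,7,0],
    [1,0,-0.3,9,0],
    [1,0,-0.3,9,0],
  ],
)

```text
time: 2.6
tool_pos: [0.5273, -0.2121, 0.0988]
tcp_rot: [-3.136, -0.183, 0.001]
contact_force: [0.1, -0.5, 0.7]
grip_width: 1.0
finger_force: 0.0
```

>>> drive_tool(
  moves=[
    [0.2,0,0,0,0],
    [-0.2,0,0,0,0],
    [-0.4,0,0,0,0],
    [-0.55,0,0,0,0],
    [-0.6,0,0,0,0],
    [-0.6,0,0,0,0],
  ],
  force=20,
)

```text
time: 3.2
tool_pos: [0.5275, -0.2118, 0.0991]
tcp_rot: [3.136, 0.183, 0.0]
contact_force: [-0.2, 0.2, -0.1]
grip_width: 0.197
finger_force: 0.0
```

>>> drive_tool(
  moves=[
    [-1,0,0,0,0],
    [-1,0,0,0,0],
    [-1,0,0,0,0],
    [-1,0,0,0,0],
  ],
)

```text
time: 3.6
tool_pos: [0.5277, -0.212, 0.0991]
tcp_rot: [3.136, 0.183, 0.001]
contact_force: [-0.7, -1.9, 5.2]
grip_width: 0.163
finger_force: 20.0
```

```bash
python3 g.py .5277 -.2136 .1 6.7
```

```text
t 3.6 pos [ 0.5277 -0.212   0.0991] yaw 6.69 F [-0.7 -1.9  5.2] T [-0.58  0.18 -0.01] grip 0.163 19.988224804401398
tool shift cm [-0.01  0.16 -0.09] twist -0.0
```

>>> drive_tool(
  moves=[
    [-1,0,0,0,0],
    [-1,0,0,0,0],
    [-1,0,0,-1,0],
    [-1,0,0,-3,0],
    [-1,0,0,-6,0],
    [-1,0,0,-9,0],
    [-1,0,0,-9,0],
    [-1,0,0,-9,0],
  ],
  force=60,
)

```text
time: 4.4
tool_pos: [0.5274, -0.2117, 0.1893]
tcp_rot: [3.136, 0.183, 0.001]
contact_force: [-0.7, 0.7, -4.1]
grip_width: 0.146
finger_force: 59.2
```

```bash
python3 - <<'E'
from h import *
s=cam("side");t=cam("top")
a=cv2.resize(t["image"][120:240,200:340],(700,600),interpolation=cv2.INTER_CUBIC)[:300]
b=cv2.resize(s["image"][100:255,260:380],(460,600),interpolation=cv2.INTER_CUBIC)
cv2.imwrite("pics/lift.png",b)
pickle.dump((t,s),open("lift.pkl","wb"))
E
python3 g.py .5277 -.2136 .19 9.8
```

```text
t 4.5 pos [ 0.5266 -0.2113  0.1879] yaw 6.69 F [ 0.6 -0.2 -2.9] T [0.01 0.01 0.01] grip 0.15 59.1655433177948
tool shift cm [ 0.08  0.24 -0.21] twist -0.054
```

View pics/lift.png

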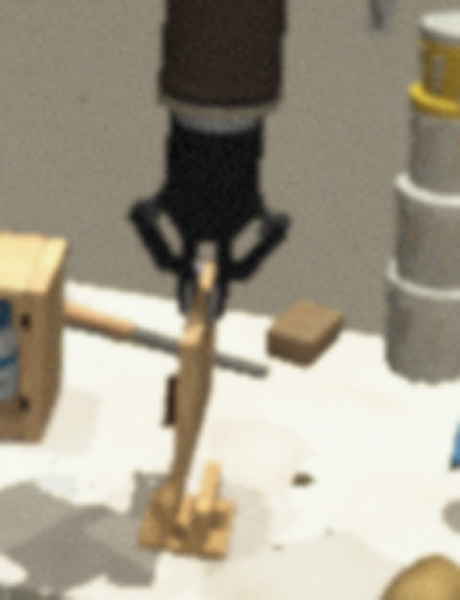

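The door hangs straight in the gripper, clear of the rack. The panel is near (190,400) and the hinge barrels near (205,250). I'll carry it to a standoff in front of the hinge.

```bash
python3 g.py .455 -.2 .187 9.8;python3 g.py .461 .062 .187 9.8
```

```text
t 4.5 pos [ 0.5266 -0.2113  0.1879] yaw 6.69 F [ 0.6 -0.2 -2.9] T [0.01 0.01 0.01] grip 0.15 59.1655433177948
tool shift cm [-6.98 -1.96  0.1 ] twist -0.054
t 4.5 pos [ 0.5266 -0.2113  0.1879] yaw 6.69 F [ 0.6 -0.2 -2.9] T [0.01 0.01 0.01] grip 0.15 59.1655433177948
tool shift cm [ -3.33 -27.91   0.12] twist -0.054
```

>>> drive_tool(
  moves=[
    [-1,-3.5,-1,0,0],
    [-1,-7,-2,0,-0.054],
    [-1,-7,-5,0,-0.054],
    [-1,-6.3,-10,0,-0.054],
    [-1,-5.5,-15,0,-0.054],
    [-1,-4.5,-20,0,-0.054],
    [-1,-3.7,-25,0,-0.054],
    [-1,-3.3,-27.9,0,-0.054],
  ],
)

```text
time: 5.3
tool_pos: [0.461, 0.0643, 0.1879]
tcp_rot: [-3.13, -0.27, 0.003]
contact_force: [-0.9, -0.2, -4.1]
grip_width: 0.147
finger_force: 59.3
```

>>> drive_tool(
  moves=[
    [-1,0,0,2.5,0],
    [-1,0,0,5,0],
    [-1,0,0,5,0],
    [-1,0,0,5,0],
  ],
)

```text
time: 5.7
tool_pos: [0.4614, 0.0613, 0.1384]
tcp_rot: [-3.13, -0.268, 0.004]
contact_force: [0.9, -0.4, -3.7]
grip_width: 0.147
finger_force: 59.4
```

```bash
python3 - <<'E'
from h import *
s=cam("side");t=cam("top")
a=cv2.resize(t["image"][165:225,195:255],(600,600),interpolation=cv2.INTER_CUBIC)
b=cv2.resize(s["image"][150:235,215:260],(200,378),interpolation=cv2.INTER_CUBIC)
cv2.imwrite("pics/so.png",np.hstack([a,cv2.copyMakeBorder(b,0,222,0,0,cv2.BORDER_CONSTANT)]))
pickle.dump((t,s),open("so.pkl","wb"))
E
python3 g.py .4789 .1056 .137 9.8
```

```text
t 5.8 pos [0.4626 0.0613 0.1395] yaw 9.76 F [ 0.5 -0.1 -4.4] T [0.05 0.08 0.02] grip 0.149 59.465789794921875
tool shift cm [ 2.36 -4.09  0.25] twist -0.001
```

View pics/so.png

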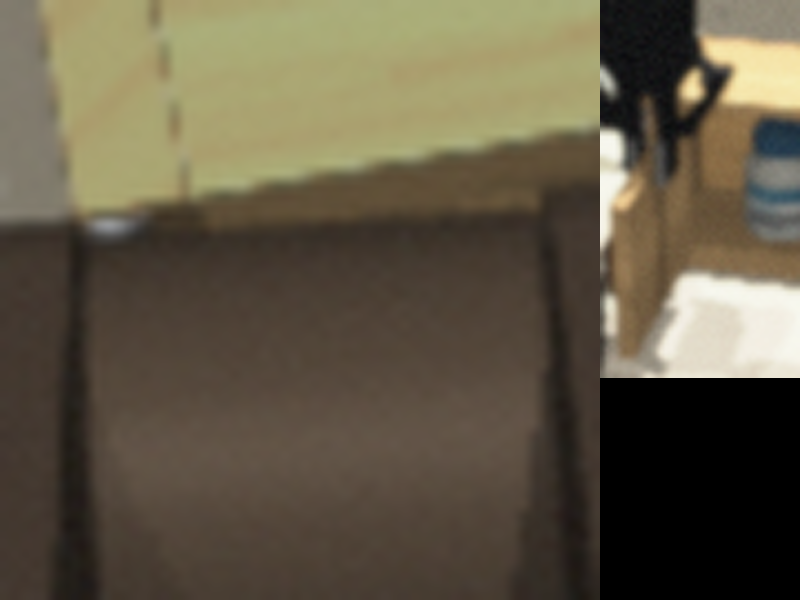

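The arm hides the pins from the top camera here, so I'll take a rough pin estimate from the first pictures and refine it by feel.

```bash
python3 - <<'E'
from m import *
Wc=[onz(t,*T(*p),.168) for p in[(63.6,259),(369.5,204.5),(337,15),(31,66)]]
Rc,tc,res=fit([(0,.1),(0,-.095),(.125,-.095),(.125,.1)],Wc)
def crop(c,x,y,w,h,k,pts):
    a=cv2.resize(c["image"][y:y+h,x:x+w],None,fx=k,fy=k,interpolation=cv2.INTER_CUBIC)
    for P,col in pts:
        u,v=(proj(c,P)-[x,y]+.5)*k; cv2.circle(a,(int(u),int(v)),2,col,-1)
    return a
pts=[(np.r_[tc+Rc@[-.018,.083+d],z],col) for z in(.137,.117,.057,.037) for d,col in((-.008,(0,0,255)),(0,(0,255,0)),(.008,(255,0,0)))]
a=crop(t,195,180,24,30,20,pts);b=crop(s,214,175,16,42,14,pts)
a2=cv2.copyMakeBorder(a,0,max(0,600-a.shape[0]),0,0,cv2.BORDER_CONSTANT);b2=cv2.copyMakeBorder(b,0,600-b.shape[0],0,0,cv2.BORDER_CONSTANT)
cv2.imwrite("pics/pins.png",np.hstack([a2,b2]))
# socket at start
for z in(.128,): print("socket top seen",onz(t,*T(603,212),z))
th=np.radians(6.7);Y=np.array([np.cos(th),np.sin(th)]);X=np.array([np.sin(th),-np.cos(th)])
print("pred",np.array([.5277,-.212])+.093*Y-.009*X)
E
```

```text
socket top seen [ 0.62083828 -0.19264547  0.128     ]
pred [ 0.61901483 -0.19221109]
```

View pics/pins.png

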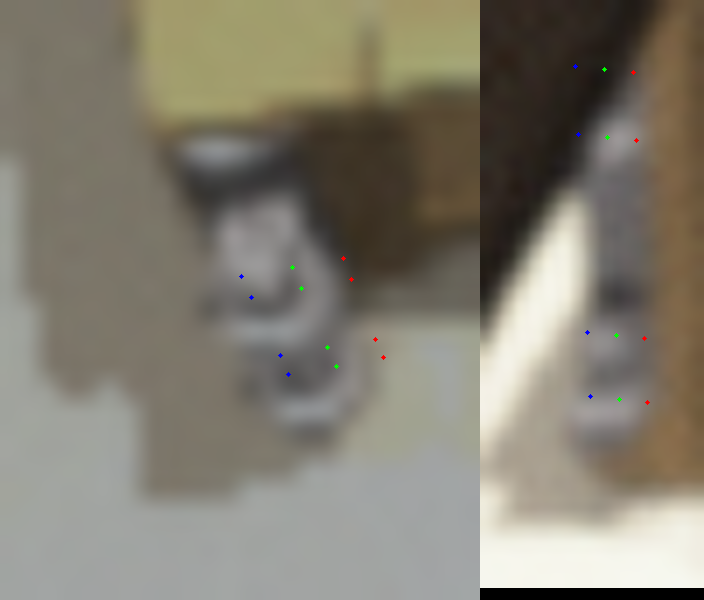

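The picture shows the pin collars at about (272,300) and (305,385) in the top half, which puts the pins roughly 4–5 mm to the left (+y) of the mark. The side half agrees once I allow for the offset between the two cameras. Next I'll feel for the pin from the right, with the socket mouths 5 mm below the pin tips.

>>> drive_tool(
  moves=[
    [-1,1.2,-0.5,0,0],
    [-1,2.4,-1,0.5,0],
    [-1,2.4,-1.5,1.1,0],
    [-1,2.4,-2,1.1,0],
    [-1,2.4,-2,1.1,0],
  ],
  force=100,
)

```text
time: 6.3
tool_pos: [0.4817, 0.0859, 0.1275]
tcp_rot: [-3.13, -0.269, 0.002]
contact_force: [0.2, 0.1, -3.8]
grip_width: 0.139
finger_force: 101.5
```

```bash
python3 g.py .4781 .110 .127 9.8
```

```text
t 6.3 pos [0.4817 0.0859 0.1275] yaw 9.83 F [ 0.2  0.1 -3.8] T [ 0.03 -0.01  0.02] grip 0.139 101.47802352905273
tool shift cm [ 0.06 -2.44  0.05] twist 0.001
```

>>> drive_tool(
  moves=[
    [-1,0,-0.15,0,0],
    [-1,0,-0.3,0,0],
    [-1,0,-0.3,0,0],
  ],
)

```text
time: 6.6
tool_pos: [0.4818, 0.0883, 0.1281]
tcp_rot: [-3.13, -0.268, -0.0]
contact_force: [0.2, -0.5, -4.1]
grip_width: 0.131
finger_force: 101.5
```

>>> drive_tool(
  moves=[
    [-1,0,-0.1,0,0],
    [-1,0,-0.2,0,0],
    [-1,0,-0.2,0,0],
  ],
)

```text
time: 6.9
tool_pos: [0.4815, 0.0902, 0.1279]
tcp_rot: [-3.13, -0.268, -0.0]
contact_force: [0.1, 0.3, -3.5]
grip_width: 0.135
finger_force: 101.5
```

>>> drive_tool(
  moves=[
    [-1,0,-0.1,0,0],
    [-1,0,-0.2,0,0],
    [-1,0,-0.2,0,0],
  ],
)

```text
time: 7.2
tool_pos: [0.4812, 0.0922, 0.1279]
tcp_rot: [-3.13, -0.268, 0.0]
contact_force: [1.0, 0.2, -4.8]
grip_width: 0.135
finger_force: 101.5
```

```bash
python3 g.py .4781 .110 .127 9.8
```

```text
t 7.2 pos [0.4812 0.0922 0.1279] yaw 9.79 F [ 1.   0.2 -4.8] T [ 0.02 -0.   -0.  ] grip 0.135 101.47207975387573
tool shift cm [-0.   -1.8   0.09] twist -0.0
```

>>> drive_tool(
  moves=[
    [-1,0,-0.1,0,0],
    [-1,0,-0.2,0,0],
    [-1,0,-0.2,0,0],
  ],
)

```text
time: 7.5
tool_pos: [0.4808, 0.0942, 0.1279]
tcp_rot: [-3.13, -0.268, 0.0]
contact_force: [0.1, -0.3, -4.6]
grip_width: 0.139
finger_force: 101.5
```

>>> drive_tool(
  moves=[
    [-1,0,-0.1,0,0],
    [-1,0,-0.1,0,0],
  ],
)

```text
time: 7.7
tool_pos: [0.4807, 0.0952, 0.1279]
tcp_rot: [-3.13, -0.268, -0.0]
contact_force: [0.4, 0.1, -3.1]
grip_width: 0.139
finger_force: 101.5
```

>>> drive_tool(
  moves=[
    [-1,0,-0.1,0,0],
    [-1,0,-0.1,0,0],
  ],
)

```text
time: 7.9
tool_pos: [0.4805, 0.0962, 0.1279]
tcp_rot: [-3.13, -0.268, 0.0]
contact_force: [-0.3, 0.0, -4.9]
grip_width: 0.142
finger_force: 101.5
```

```bash
python3 g.py .4781 .110 .127 9.8
```

```text
t 7.9 pos [0.4805 0.0962 0.1279] yaw 9.79 F [-0.3  0.  -4.9] T [-0.03  0.02  0.02] grip 0.142 101.47213339805603
tool shift cm [-0.   -1.4   0.09] twist -0.0
```

Not touching yet; I'll continue.

>>> drive_tool(
  moves=[
    [-1,0,-0.1,0,0],
    [-1,0,-0.1,0,0],
  ],
)

```text
time: 8.1
tool_pos: [0.4803, 0.097, 0.1279]
tcp_rot: [3.13, 0.268, -0.0]
contact_force: [-0.6, -2.1, -3.3]
grip_width: 0.133
finger_force: 101.5
```

>>> drive_tool(
  moves=[
    [-1,0,-0.1,0,0],
    [-1,0,-0.1,0,0],
  ],
)

```text
time: 8.3
tool_pos: [0.4801, 0.0978, 0.1279]
tcp_rot: [3.13, 0.268, -0.0]
contact_force: [-0.6, -5.0, -3.5]
grip_width: 0.141
finger_force: 101.8
```

>>> drive_tool(
  moves=[
    [-1,0,-0.1,0,0],
    [-1,0,-0.1,0,0],
  ],
)

```text
time: 8.5
tool_pos: [0.4799, 0.0986, 0.1279]
tcp_rot: [3.13, 0.267, -0.001]
contact_force: [0.1, -9.4, -2.2]
grip_width: 0.138
finger_force: 102.1
```

```bash
python3 g.py .4781 .110 .127 9.8
```

```text
t 8.5 pos [0.4799 0.0986 0.1279] yaw 9.76 F [ 0.1 -9.4 -2.2] T [-1.66  0.03 -0.78] grip 0.138 102.14511036872864
tool shift cm [ 0.02 -1.16  0.09] twist -0.001
```

Contact came about 0.4 mm past y = 0.0962, so the pin lies 15.5 mm further along. Next I'll back off and feel along x from the front.

>>> drive_tool(
  moves=[
    [-1,0,0.4,0,0],
    [-1,0,0.8,0,0],
    [-1,-1.6,0.8,0,0],
    [-1,-3.0,0.8,0,0],
    [-1,-3.0,-0.4,0,0],
    [-1,-3.0,-1.3,0,0],
    [-1,-2.4,-1.3,0,0],
    [-1,-2.2,-1.3,0,0],
  ],
)

```text
time: 9.3
tool_pos: [0.4575, 0.1088, 0.1281]
tcp_rot: [-3.13, -0.27, -0.002]
contact_force: [0.5, 0.3, -2.8]
grip_width: 0.138
finger_force: 101.5
```

>>> drive_tool(
  moves=[
    [-1,0.1,0,0,0],
    [-1,0.2,0,0,0],
    [-1,0.2,0,0,0],
  ],
)

```text
time: 9.6
tool_pos: [0.4583, 0.1083, 0.1278]
tcp_rot: [3.13, 0.268, -0.0]
contact_force: [-0.4, 0.3, -3.8]
grip_width: 0.135
finger_force: 101.5
```

>>> drive_tool(
  moves=[
    [-1,0.1,0,0,0],
    [-1,0.2,0,0,0],
    [-1,0.2,0,0,0],
  ],
)

```text
time: 9.9
tool_pos: [0.4603, 0.1088, 0.1279]
tcp_rot: [-3.13, -0.268, -0.0]
contact_force: [-1.1, 0.2, -4.2]
grip_width: 0.137
finger_force: 101.5
```

>>> drive_tool(
  moves=[
    [-1,0.1,0,0,0],
    [-1,0.1,0,0,0],
  ],
)

```text
time: 10.1
tool_pos: [0.4612, 0.109, 0.1279]
tcp_rot: [-3.13, -0.268, -0.0]
contact_force: [0.5, 0.2, -2.9]
grip_width: 0.135
finger_force: 101.5
```

```bash
python3 g.py .4778 .1119 .127 9.8
```

```text
t 10.1 pos [0.4612 0.109  0.1279] yaw 9.78 F [ 0.5  0.2 -2.9] T [-0.    0.03  0.04] grip 0.135 101.48216485977173
tool shift cm [ 1.69 -0.    0.09] twist -0.0
```

>>> drive_tool(
  moves=[
    [-1,0.1,0,0,0],
    [-1,0.1,0,0,0],
  ],
)

```text
time: 10.3
tool_pos: [0.462, 0.1092, 0.1279]
tcp_rot: [-3.13, -0.268, 0.0]
contact_force: [-0.4, -0.3, -3.3]
grip_width: 0.134
finger_force: 101.5
```

>>> drive_tool(
  moves=[
    [-1,0.1,0,0,0],
    [-1,0.1,0,0,0],
  ],
)

```text
time: 10.5
tool_pos: [0.4622, 0.1092, 0.1277]
tcp_rot: [3.13, 0.268, -0.002]
contact_force: [-4.2, -1.3, -1.8]
grip_width: 0.138
finger_force: 101.7
```

>>> drive_tool(
  moves=[
    [-1,0.1,0,0,0],
    [-1,0.1,0,0,0],
  ],
)

```text
time: 10.7
tool_pos: [0.4624, 0.1092, 0.1276]
tcp_rot: [3.13, 0.268, -0.005]
contact_force: [-8.6, -2.3, 1.4]
grip_width: 0.135
finger_force: 102.1
```

```bash
python3 g.py .4778 .1119 .127 9.8
```

```text
t 10.7 pos [0.4624 0.1092 0.1276] yaw 9.79 F [-8.6 -2.3  1.4] T [-0.32  1.33  0.02] grip 0.135 102.14450597763062
tool shift cm [ 1.57 -0.01  0.05] twist -0.0
```

The x contact came at 0.4621, which matches the prediction. Now back off, lift above the tips and move over the pins.

>>> drive_tool(
  moves=[
    [-1,-0.4,0,0,0],
    [-1,-0.6,0,-0.6,0],
    [-1,-0.6,0,-1.2,0],
    [-1,-0.6,0,-1.2,0],
    [-1,0.4,0,-1.2,0],
    [-1,1.36,0,-1.2,0],
    [-1,1.36,0,-1.2,0],
  ],
)

```text
time: 11.4
tool_pos: [0.4793, 0.1121, 0.1399]
tcp_rot: [-3.13, -0.268, -0.002]
contact_force: [-0.0, 0.5, -3.5]
grip_width: 0.138
finger_force: 101.6
```

>>> drive_tool(
  moves=[
    [-1,0,0,0.2,0],
    [-1,0,0,0.4,0],
    [-1,0,0,0.6,0],
    [-1,0,0,0.6,0],
  ],
)

```text
time: 11.8
tool_pos: [0.477, 0.1117, 0.1335]
tcp_rot: [3.13, 0.268, -0.001]
contact_force: [1.3, -0.9, -3.3]
grip_width: 0.133
finger_force: 101.6
```

>>> drive_tool(
  moves=[
    [-1,0,0,0.1,0],
    [-1,0,0,0.2,0],
    [-1,0,0,0.3,0],
    [-1,0,0,0.3,0],
  ],
)

```text
time: 12.2
tool_pos: [0.4773, 0.1118, 0.1308]
tcp_rot: [3.13, 0.268, -0.0]
contact_force: [1.0, -0.6, -3.7]
grip_width: 0.139
finger_force: 101.6
```

```bash
python3 g.py .4776 .1119 .113 9.8
```

```text
t 12.2 pos [0.4773 0.1118 0.1308] yaw 9.79 F [ 1.  -0.6 -3.7] T [-0.01  0.07 -0.02] grip 0.139 101.59048318862915
tool shift cm [ 0.03 -0.01  1.78] twist -0.0
```

Mouth is now at the tip level, about 56 mm. I'll go on down in small steps.

>>> drive_tool(
  moves=[
    [-1,0,0,0.1,0],
    [-1,0,0,0.2,0],
    [-1,0,0,0.3,0],
    [-1,0,0,0.3,0],
  ],
)

```text
time: 12.6
tool_pos: [0.4773, 0.1118, 0.1277]
tcp_rot: [3.13, 0.268, -0.0]
contact_force: [-0.5, -0.3, -4.2]
grip_width: 0.136
finger_force: 101.6
```

>>> drive_tool(
  moves=[
    [-1,0,0,0.1,0],
    [-1,0,0,0.2,0],
    [-1,0,0,0.3,0],
    [-1,0,0,0.3,0],
  ],
)

```text
time: 13.0
tool_pos: [0.4773, 0.1118, 0.1248]
tcp_rot: [3.13, 0.268, -0.0]
contact_force: [0.1, 0.6, -4.0]
grip_width: 0.138
finger_force: 101.6
```

>>> drive_tool(
  moves=[
    [-1,0,0,0.2,0],
    [-1,0,0,0.4,0],
    [-1,0,0,0.4,0],
  ],
)

```text
time: 13.3
tool_pos: [0.4772, 0.1118, 0.1206]
tcp_rot: [3.13, 0.268, -0.001]
contact_force: [-0.7, 0.2, -4.3]
grip_width: 0.138
finger_force: 101.6
```

```bash
python3 g.py .4776 .1119 .113 9.8
```

```text
t 13.3 pos [0.4772 0.1118 0.1206] yaw 9.79 F [-0.7  0.2 -4.3] T [-0.01 -0.   -0.02] grip 0.138 101.59579396247864
tool shift cm [ 0.04 -0.    0.76] twist -0.0
```

No side force with the mouths about 11 mm below the tips, so both sockets are on. Lowering to the seat.

>>> drive_tool(
  moves=[
    [-1,0,0,0.2,0],
    [-1,0,0,0.4,0],
    [-1,0,0,0.55,0],
    [-1,0,0,0.55,0],
  ],
)

```text
time: 13.7
tool_pos: [0.4773, 0.1118, 0.1152]
tcp_rot: [3.13, 0.268, -0.001]
contact_force: [0.8, 1.1, -3.9]
grip_width: 0.136
finger_force: 101.6
```

>>> drive_tool(
  moves=[
    [-1,0,0,0.1,0],
    [-1,0,0,0.2,0],
    [-1,0,0,0.2,0],
  ],
)

```text
time: 14.0
tool_pos: [0.4774, 0.1118, 0.1133]
tcp_rot: [3.13, 0.268, -0.0]
contact_force: [-0.3, -0.0, -3.7]
grip_width: 0.139
finger_force: 101.6
```

>>> drive_tool(
  moves=[
    [-1,0,0,0.1,0],
    [-1,0,0,0.1,0],
  ],
)

```text
time: 14.2
tool_pos: [0.4774, 0.1118, 0.1124]
tcp_rot: [-3.13, -0.268, -0.0]
contact_force: [-1.1, -1.3, -2.0]
grip_width: 0.135
finger_force: 102.0
```

```bash
python3 g.py .4776 .1119 .112 9.8
```

```text
t 14.2 pos [0.4774 0.1118 0.1124] yaw 9.79 F [-1.1 -1.3 -2. ] T [-0.03  0.04 -0.02] grip 0.135 102.03160643577576
tool shift cm [ 0.02 -0.    0.04] twist -0.0
```

>>> drive_tool(
  moves=[
    [-1,0,0,0.05,0],
    [-1,0,0,0.1,0],
    [-1,0,0,0.1,0],
  ],
)

```text
time: 14.5
tool_pos: [0.4772, 0.1118, 0.1118]
tcp_rot: [3.13, 0.268, -0.0]
contact_force: [-6.1, -1.3, 10.7]
grip_width: 0.141
finger_force: 103.9
```

>>> drive_tool(
  moves=[
    [-0.6,0,0,0,0],
    [-0.3,0,0,0,0],
    [0,0,0,0,0],
    [0.3,0,0,0,0],
    [0.3,0,0,0,0],
    [0.3,0,0,0,0],
    [0.3,0,0,0,0],
  ],
  force=20,
)

```text
time: 15.2
tool_pos: [0.4774, 0.1118, 0.1114]
tcp_rot: [3.13, 0.268, -0.0]
contact_force: [0.2, -0.4, -0.3]
grip_width: 0.653
finger_force: 0.0
```

```bash
python3 g.py .4776 .1119 .112 9.8
```

```text
t 15.2 pos [0.4774 0.1118 0.1114] yaw 9.79 F [ 0.2 -0.4 -0.3] T [ 0.02 -0.01 -0.01] grip 0.653 0.0
tool shift cm [ 0.02 -0.01 -0.06] twist -0.0
```

Seated: TCP height 0.112 matches a hung door, with a 10 N upward reaction, and the door is now released. Next I'll retreat upward, go to the outer (left) side and close the fingers to use as a pusher.

>>> drive_tool(
  moves=[
    [0.3,0,0,-2,0],
    [0.3,0,0,-6,0],
    [0.3,0,0,-11,0],
    [0.3,0,0,-11,0],
    [-1,-2.2,-4.4,-11,0],
    [-1,-2.2,-4.4,-11,0],
    [-1,-2.2,-4.4,-11,0],
    [-1,-2.2,-4.4,-11,0],
  ],
)

```text
time: 16.0
tool_pos: [0.4485, 0.1512, 0.2213]
tcp_rot: [3.13, 0.268, 0.0]
contact_force: [-0.4, -1.1, -0.0]
grip_width: 0.002
finger_force: 0.0
```

>>> drive_tool(
  moves=[
    [-1,0,0,0,0],
    [-1,0,0,4,0],
    [-1,0,0,8,0],
    [-1,0,0,9.7,0],
    [-1,0,0,9.7,0],
  ],
)

```text
time: 16.5
tool_pos: [0.4469, 0.1504, 0.1221]
tcp_rot: [3.129, 0.266, -0.007]
contact_force: [0.5, 0.7, 0.9]
grip_width: -0.0
finger_force: 0.0
```

```bash
python3 - <<'E'
from h import *
s=cam("side")
cv2.imwrite("pics/hung.png",cv2.resize(s["image"][110:260,200:330],(520,600),interpolation=cv2.INTER_CUBIC))
E
python3 g.py .4482 .1514 .125 9.8
```

```text
t 16.55 pos [0.4479 0.1508 0.1236] yaw 9.74 F [ 0.3 -0.5  0.2] T [-0.01  0.   -0.04] grip -0.003 0.0
tool shift cm [ 0.04 -0.05 -0.14] twist -0.001
```

View pics/hung.png

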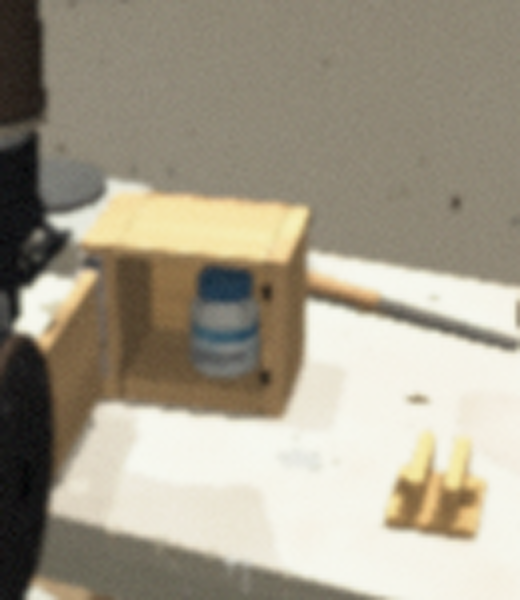

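The door hangs open at the left of the cupboard, with its panel near (75,370). The jar at (228,320) is clear and the rack at (435,490) is empty. Now I'll push the door along its arc.

>>> drive_tool(
  moves=[
    [-1,0,1.1,0,0],
    [-1,0,2.2,0,0],
    [-1,0,3.6,0,0],
    [-1,0,5.0,0,0],
    [-1,0.3,6.4,0,0],
    [-1,0.7,7.8,0,0],
    [-1,1.4,9.2,0,0],
    [-1,2.2,10.5,0,0],
  ],
)

```text
time: 17.35
tool_pos: [0.4887, 0.0504, 0.1244]
tcp_rot: [3.13, 0.267, 0.0]
contact_force: [-0.2, -0.1, -0.2]
grip_width: -0.001
finger_force: 0.1
```

>>> drive_tool(
  moves=[
    [-1,1.1,1.1,0,0],
    [-1,2.2,2.2,0,0],
    [-1,3.6,3.1,0,0],
    [-1,5.1,3.8,0,0],
    [-1,6.2,4.1,0,0],
    [-1,7.0,4.3,0,0],
    [-1,7.0,4.3,0,0],
  ],
)

```text
time: 18.05
tool_pos: [0.5651, 0.0213, 0.1242]
tcp_rot: [-3.13, -0.268, -0.0]
contact_force: [-0.1, -0.3, 0.8]
grip_width: 0.001
finger_force: 0.0
```

```bash
python3 g.py .4479 .1508 .1236 9.8
```

```text
t 18.05 pos [0.5651 0.0213 0.1242] yaw 9.79 F [-0.1 -0.3  0.8] T [-0.02  0.03  0.03] grip 0.001 0.0
tool shift cm [ -9.34 -14.76   0.06] twist -0.0
```

>>> drive_tool(
  moves=[
    [-1,0.2,0,0,0],
    [-1,0.4,0,0,0],
    [-1,0.6,0,0,0],
    [-1,0.8,0,0,0],
    [-1,0.8,0,0,0],
  ],
)

```text
time: 18.55
tool_pos: [0.5722, 0.0227, 0.1245]
tcp_rot: [3.13, 0.268, 0.0]
contact_force: [-0.1, 0.3, -0.6]
grip_width: -0.001
finger_force: 0.0
```

>>> drive_tool(
  moves=[
    [-1,0.1,0,0,0],
    [-1,0.2,0,0,0],
    [-1,0.2,0,0,0],
  ],
)

```text
time: 18.85
tool_pos: [0.5741, 0.0229, 0.1244]
tcp_rot: [3.13, 0.268, 0.0]
contact_force: [-0.4, -0.3, -0.2]
grip_width: 0.002
finger_force: 0.1
```

>>> drive_tool(
  moves=[
    [-1,0.1,0,0,0],
    [-1,0.2,0,0,0],
    [-1,0.2,0,0,0],
  ],
)

```text
time: 19.15
tool_pos: [0.5761, 0.0233, 0.1244]
tcp_rot: [-3.13, -0.268, -0.0]
contact_force: [-0.9, 0.1, 0.5]
grip_width: 0.0
finger_force: 0.1
```

>>> drive_tool(
  moves=[
    [-1,0.1,0,0,0],
    [-1,0.2,0,0,0],
    [-1,0.2,0,0,0],
  ],
)

```text
time: 19.45
tool_pos: [0.578, 0.0236, 0.1244]
tcp_rot: [-3.13, -0.268, -0.0]
contact_force: [0.1, 0.1, -0.0]
grip_width: 0.004
finger_force: 0.1
```

>>> drive_tool(
  moves=[
    [-1,0.1,0,0,0],
    [-1,0.2,0,0,0],
    [-1,0.2,0,0,0],
  ],
)

```text
time: 19.75
tool_pos: [0.5783, 0.0237, 0.1241]
tcp_rot: [3.13, 0.268, -0.005]
contact_force: [-9.1, -2.5, 6.0]
grip_width: -0.001
finger_force: 4.7
```

```bash
python3 - <<'E'
from h import *
s=cam("side")
cv2.imwrite("pics/shut.png",cv2.resize(s["image"][140:230,210:300],(600,600),interpolation=cv2.INTER_CUBIC))
E
python3 g.py .4479 .1508 .1236 9.8
```

```text
t 19.8 pos [0.5782 0.0237 0.1242] yaw 9.79 F [-8.2 -2.   5.5] T [-0.41  1.43  0.01] grip -0.003 4.626143351197243
tool shift cm [-10.68 -14.74   0.09] twist -0.0
```

The door met a firm stop within 1 mm of the computed shut position. Backing off and retreating.

>>> drive_tool(
  moves=[
    [-1,-0.3,0,0,0],
    [-1,-2,0,0,0],
    [-1,-5,0,0,0],
    [-1,-5,0,-5,0],
    [-1,-5,0,-10,0],
    [-1,-5,5,-14,0],
    [-1,-5,10,-14,0],
    [-1,-5,15,-14,0],
  ],
)

```text
time: 20.6
tool_pos: [0.5554, -0.1225, 0.2665]
tcp_rot: [3.129, 0.27, 0.006]
contact_force: [1.8, -0.4, -0.2]
grip_width: 0.003
finger_force: 0.0
```

>>> drive_tool(
  moves=[
    [-1,0,5,0,0],
    [-1,0,10,0,0],
    [-1,0,15,0,0],
    [-1,0,20,0,0],
    [-1,0,20,0,0],
    [-1,0,20,0,0],
  ],
)

```text
time: 21.2
tool_pos: [0.5878, -0.3193, 0.2635]
tcp_rot: [-3.13, -0.265, 0.001]
contact_force: [-1.1, 0.7, 1.1]
grip_width: 0.002
finger_force: 0.0
```

```bash
python3 - <<'E'
from h import *
s=cam("side");t=cam("top")
a=cv2.resize(t["image"][130:220,180:270],(400,400),interpolation=cv2.INTER_CUBIC)
b=cv2.resize(s["image"][140:230,210:300],(400,400),interpolation=cv2.INTER_CUBIC)
cv2.imwrite("pics/end.png",np.hstack([a,b]))
E
python3 g.py .4479 .1508 .1236 9.8
```

```text
t 21.3 pos [ 0.5879 -0.3174  0.2639] yaw 9.79 F [-0.1  1.2 -0.1] T [-0.01 -0.05  0.04] grip -0.001 0.0
tool shift cm [ -5.83 -48.51  14.06] twist -0.0
```

View pics/end.png

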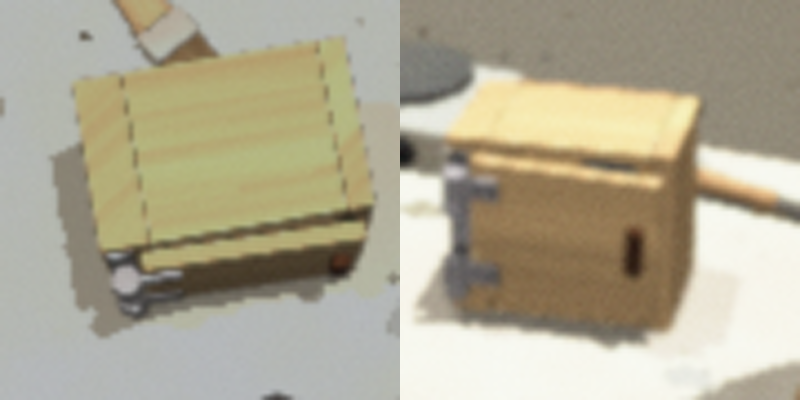

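The door hangs on both hinges, flat in front of the cupboard, with its top edge running (145,262) to (365,232) in the top half. I'll check numerically that it is parallel.

```bash
python3 - <<'E'
from h import *
t=cam("top")
im=cv2.resize(t["image"][130:220,180:270],None,fx=8,fy=8,interpolation=cv2.INTER_CUBIC).astype(float)
g=im[...,1]
W=lambda u,v,z:onz(t,180+(u+.5)/8-.5,130+(v+.5)/8-.5,z)[:2]
A={"cabfront":[],"dtop_in":[],"dtop_out":[]}
for u in range(300,650,10):
    col=cv2.GaussianBlur(g[:,u:u+1],(1,9),0)[:,0]; d=np.diff(col)
    v0=505-(u-200)*45/270          # approx cab front edge row (view 400px -> 720px scale)
    lo=int(v0)-45; seg=d[lo:lo+150]
    a=lo+int(np.argmin(seg[:70]));b=a+int(np.argmax(d[a:a+50]));c=b+int(np.argmin(d[b:b+60]))
    for k,v,z in zip(A,(a,b,c),(.168,.155,.155)): A[k].append(W(u,v,z))
for k,p in A.items():
    p=np.array(p,np.float32);vx,vy,x,y=cv2.fitLine(p,cv2.DIST_HUBER,0,.01,.01).ravel()
    if vy>0: vx,vy=-vx,-vy
    print(k,"yaw",np.degrees(np.arctan2(vx,-vy)).round(2),"pt",x,y,"rms",np.std((p-[x,y])@[-vy,vx]).round(4))
n=np.array([np.cos(np.radians(9.8)),np.sin(np.radians(9.8))])
for k,p in A.items(): q=np.array(p)@n; print(k,(q[:5].mean()*1e3).round(1),(q[-5:].mean()*1e3).round(1))
E
```

```text
cabfront yaw 8.41 pt 0.58503443 0.026265897 rms 0.002
dtop_in yaw 8.15 pt 0.56574446 0.0426018 rms 0.0039
dtop_out yaw 9.86 pt 0.54532325 0.049602967 rms 0.0083
cabfront 578.9 579.6
dtop_in 565.8 568.7
dtop_out 552.6 558.8
```

```bash
python3 - <<'E'
from h import *
t=cam("top")
g=cv2.resize(t["image"][130:220,180:270],None,fx=8,fy=8,interpolation=cv2.INTER_CUBIC)[...,1].astype(float)
W=lambda u,v,z:onz(t,180+(u+.5)/8-.5,130+(v+.5)/8-.5,z)[:2]
n=np.array([np.cos(np.radians(9.8)),np.sin(np.radians(9.8))]);e=np.array([-n[1],n[0]])
A=[[],[],[]]
for u in range(290,630,8):
    d=np.diff(cv2.GaussianBlur(g[:,u:u+1],(1,7),0)[:,0]); v0=int(450-(u-180)*81/486)
    a=v0-14+int(np.argmin(d[v0-14:v0+14]));b=a+4+int(np.argmax(d[a+4:a+32]));c=b+8+int(np.argmin(d[b+8:b+45]))
    for L,v,z in zip(A,(a,b,c),(.168,.155,.155)): L.append(W(u,v,z))
for k,p in zip(("cab","din","dout"),A):
    p=np.array(p);x=p@e;y=p@n;s,i=np.polyfit(x,y,1);r=y-(s*x+i);m=abs(r-np.median(r))<.003;s,i=np.polyfit(x[m],y[m],1)
    print(k,"yaw err deg",np.degrees(np.arctan(-s)).round(2),"n-offset mm at mid",((s*x.mean()+i)*1e3).round(1),"kept",m.sum(),len(m))
E
```

```text
cab yaw err deg -0.21 n-offset mm at mid 601.8 kept 43 43
din yaw err deg -1.3 n-offset mm at mid 596.8 kept 43 43
dout yaw err deg -1.88 n-offset mm at mid 583.7 kept 43 43
```

The door stands about 1–1.5° open (some 3–4 mm at its free end), either rebound or hinge play. I'll push again close to the free end, hold, and back off slowly.

>>> drive_tool(
  moves=[
    [-1,-0.3,-5,0,0],
    [-1,-0.3,-10,0,0],
    [-1,-0.3,-15,0,0],
    [-1,-0.3,-20,0,0],
    [-1,-0.3,-25,0,0],
    [-1,-0.3,-30,0,0],
    [-1,-0.3,-30,0,0],
    [-1,-0.3,-30,4,0],
  ],
)

```text
time: 22.2
tool_pos: [0.5371, -0.021, 0.2282]
tcp_rot: [3.128, 0.275, 0.014]
contact_force: [0.9, -0.5, -1.5]
grip_width: -0.001
finger_force: 0.0
```

>>> drive_tool(
  moves=[
    [-1,0,0,4,0],
    [-1,0,0,8,0],
    [-1,0,0,9.4,0],
    [-1,0,0,9.4,0],
    [-1,1.5,0,9.4,0],
    [-1,3,0,9.4,0],
    [-1,4,0,9.4,0],
    [-1,4,0,9.4,0],
  ],
)

```text
time: 23.0
tool_pos: [0.5753, -0.016, 0.1312]
tcp_rot: [3.13, 0.269, 0.004]
contact_force: [-0.1, -0.3, 0.4]
grip_width: -0.001
finger_force: 0.0
```

```bash
python3 g.py .5842 -.0128 .130 9.8
```

```text
t 23.0 pos [ 0.5753 -0.016   0.1312] yaw 9.83 F [-0.1 -0.3  0.4] T [-0.06 -0.05 -0.05] grip -0.001 0.0
tool shift cm [ 0.94 -0.16  0.12] twist 0.0
```

>>> drive_tool(
  moves=[
    [-1,0.2,0,0,0],
    [-1,0.4,0,0,0],
    [-1,0.6,0,0,0],
    [-1,0.6,0,0,0],
  ],
)

```text
time: 23.4
tool_pos: [0.5795, -0.0152, 0.1302]
tcp_rot: [3.13, 0.268, 0.0]
contact_force: [0.2, 1.0, 0.4]
grip_width: 0.001
finger_force: 0.0
```

>>> drive_tool(
  moves=[
    [-1,0.1,0,0,0],
    [-1,0.2,0,0,0],
    [-1,0.2,0,0,0],
  ],
)

```text
time: 23.7
tool_pos: [0.5815, -0.0149, 0.1301]
tcp_rot: [-3.13, -0.268, -0.0]
contact_force: [-0.6, 1.0, 0.2]
grip_width: -0.004
finger_force: 0.0
```

>>> drive_tool(
  moves=[
    [-1,0.1,0,0,0],
    [-1,0.2,0,0,0],
    [-1,0.2,0,0,0],
  ],
)

```text
time: 24.0
tool_pos: [0.5836, -0.0145, 0.1301]
tcp_rot: [-3.13, -0.268, -0.0]
contact_force: [-0.1, -0.5, 0.7]
grip_width: -0.001
finger_force: 0.0
```

>>> drive_tool(
  moves=[
    [-1,0.1,0,0,0],
    [-1,0.1,0,0,0],
  ],
)

```text
time: 24.2
tool_pos: [0.5845, -0.0143, 0.1301]
tcp_rot: [3.13, 0.268, 0.0]
contact_force: [0.5, -0.4, 0.1]
grip_width: -0.001
finger_force: 0.0
```

>>> drive_tool(
  moves=[
    [-1,0.1,0,0,0],
    [-1,0.1,0,0,0],
  ],
)

```text
time: 24.4
tool_pos: [0.5855, -0.0142, 0.1301]
tcp_rot: [3.13, 0.268, 0.0]
contact_force: [-0.5, 0.5, -0.2]
grip_width: 0.001
finger_force: 0.0
```

>>> drive_tool(
  moves=[
    [-1,0.1,0,0,0],
    [-1,0.1,0,0,0],
  ],
)

```text
time: 24.6
tool_pos: [0.5865, -0.014, 0.1301]
tcp_rot: [-3.13, -0.268, -0.0]
contact_force: [-0.2, -0.4, 0.7]
grip_width: 0.003
finger_force: 0.0
```

>>> drive_tool(
  moves=[
    [-1,0.1,0,0,0],
    [-1,0.1,0,0,0],
  ],
)

```text
time: 24.8
tool_pos: [0.5875, -0.0138, 0.1301]
tcp_rot: [-3.13, -0.268, -0.0]
contact_force: [-1.1, 0.5, 0.2]
grip_width: 0.0
finger_force: 0.0
```

>>> drive_tool(
  moves=[
    [-1,0.1,0,0,0],
    [-1,0.1,0,0,0],
  ],
)

```text
time: 25.0
tool_pos: [0.5885, -0.0137, 0.1301]
tcp_rot: [3.13, 0.268, 0.0]
contact_force: [0.7, -1.0, -0.7]
grip_width: -0.001
finger_force: 0.0
```

>>> drive_tool(
  moves=[
    [-1,0.1,0,0,0],
    [-1,0.1,0,0,0],
  ],
)

```text
time: 25.2
tool_pos: [0.5895, -0.0135, 0.1301]
tcp_rot: [3.13, 0.268, 0.0]
contact_force: [-0.7, -0.0, -0.4]
grip_width: 0.004
finger_force: 0.0
```

>>> drive_tool(
  moves=[
    [-1,0.1,0,0,0],
    [-1,0.1,0,0,0],
  ],
)

```text
time: 25.4
tool_pos: [0.5905, -0.0133, 0.1301]
tcp_rot: [3.13, 0.268, 0.0]
contact_force: [-0.3, 0.4, -0.6]
grip_width: 0.003
finger_force: 0.0
```

>>> drive_tool(
  moves=[
    [-1,0.1,0,0,0],
    [-1,0.1,0,0,0],
  ],
)

```text
time: 25.6
tool_pos: [0.5914, -0.0132, 0.1301]
tcp_rot: [-3.13, -0.268, -0.0]
contact_force: [-0.0, -0.1, -0.6]
grip_width: 0.002
finger_force: 0.0
```

>>> drive_tool(
  moves=[
    [-1,0.1,0,0,0],
    [-1,0.1,0,0,0],
  ],
)

```text
time: 25.8
tool_pos: [0.5924, -0.013, 0.1301]
tcp_rot: [-3.13, -0.268, -0.0]
contact_force: [-0.6, -0.4, -0.7]
grip_width: -0.001
finger_force: 0.0
```

```bash
python3 - <<'E'
from h import *
from bench import env
s=env.get_state();print(s["tool_pos"],s["contact_force"],s["ft_torque"])
H=np.array([.5675,.1365]);d=s["tool_pos"][:2]-H;a=np.radians(9.8);print("cab rel hinge mm",1e3*(d@[np.cos(a),np.sin(a)]),1e3*(d@[-np.sin(a),np.cos(a)]))
E
```

```text
[ 0.59244226 -0.01298948  0.13010469] [-0.56567353 -0.44134261 -0.74023422] [ 0.01861543 -0.01295302 -0.0173818 ]
cab rel hinge mm -0.8662258124999644 -151.55352779037827
```

No contact where one was expected, so I'll check from the side camera, using the pull's position, where the door really is.

```bash
python3 - <<'E'
from h import *
s=cam("side");H=np.array([.5675,.1365])
im=s["image"][140:230,210:300]; hsv=cv2.cvtColor(im,cv2.COLOR_BGR2HSV)
# reference: end.png right half (400px/90)
ref=cv2.resize(cv2.imread("pics/end.png")[:,400:],(90,90),interpolation=cv2.INTER_AREA)
def pull(i):
    g=i.max(2); m=((g<105)).astype(np.uint8); m[:45]=0; m[:,:45]=0; m[:,58:]=0
    n,l,st,c=cv2.connectedComponentsWithStats(m); return [(st[k].tolist(),c[k].round(2).tolist()) for k in range(1,n) if st[k,4]>5]
print("ref",pull(ref)); print("now",pull(im))
for ph in(0,1.5,3,6):
    a=np.radians(9.8-ph);P=H+np.array([[np.cos(a),-np.sin(a)],[np.sin(a),np.cos(a)]])@[-.010,-.155]
    print(ph,(proj(s,np.r_[P,.093])-[210,140]).round(2))
print("tcp",proj(s,[.5924,-.013,.130])-[210,140])
d=np.abs(im.astype(int)-ref).max(2)>40; 
for r in range(0,75,3): print("".join("#" if x else "." for x in d[r]), "".join("%x"%(x//16) for x in im[r,30:75].max(1)))
E
```

```text
ref [([50, 52, 5, 11, 48], [52.04, 57.06])]
now [([50, 51, 5, 12, 51], [52.18, 56.84])]
0 [51.27 55.66]
1.5 [50.96 56.17]
3 [50.61 56.69]
6 [49.83 57.72]
tcp [50.95069418 45.38219059]
.........................................######################........................... 999999999874111111111111111110114789989988999
.........................................######################........................... 998999888874111111111111111111114788898988888
.........................................######################........................... 988999999874111011111111111110124789989899888
.........................................######################........................... 988999898863111111111111111111114688999999998
.......................................#########################.......................... 888888988641111111111111111111112478989989999
...................................###############################........................ 998875332221111111111111111111112346777899899
..................................###########################..#######.................... ccb
[... 1808 characters left out ...]
877779cefffffff
.......................................................................................... 88888888888888888887533357777887778adefffffff
.......................................................................................... 8888777788878878878887777877888778aceeeeeeeee
##........................................................................................ 888888788888888888887787887788878acdeeeeeeeee
#####..................................................................................... 88878878888888888788888887777888acddedededeee
#######.#####............................................................................. 6676767777777777787777777778899bddeeeeeeeeeee
```

```bash
python3 - <<'E'
from h import *
s=cam("side");im=s["image"][140:230,210:300];h=cv2.cvtColor(im,cv2.COLOR_BGR2HSV)
ref=cv2.cvtColor(cv2.resize(cv2.imread("pics/end.png")[:,400:],(90,90),interpolation=cv2.INTER_AREA),cv2.COLOR_BGR2HSV)
for r in range(24,52): print(r,"".join("%x"%(x//16) for x in h[r,36:66,2]),"".join("%x"%(x//16) for x in h[r,36:66,1])," ref","".join("%x"%(x//16) for x in ref[r,36:66,2]))
H=np.array([.5675,.1365]);a=np.radians(9.8);Rm=np.array([[np.cos(a),-np.sin(a)],[np.sin(a),np.cos(a)]])
for n,p in(("door top out r150",(.002,-.150,.155)),("door top in",(.016,-.150,.155)),("cab front top",(.018,-.150,.168)),("cab back top",(.143,-.15,.168))):
    print(n,(proj(s,np.r_[H+Rm@p[:2],p[2]])-[210,140]).round(1))
for z in(.13,.14,.15,.16,.17,.2): print(z,(proj(s,[.5924,-.013,z])-[210,140]).round(1))
E
```

```text
24 fed941112221111332138dec842368 456652114540133441166656663355  ref fffffffffffffffffffffffffffffe
25 ffec73111111111221138cb84236ab 445654111021213331256666634556  ref fffffffffffffffffffffffffffffe
26 fffeb7311111111121125764226adc 444566505321122331146666335555  ref fffffffffffffffffffffffffffffd
27 ffffeb62111111111111222125adec 444556642114202243034453365555  ref fffffffffffffffffffffffeffffec
28 fffffda6432111101111111248ceeb 444556665542113100101003666556  ref ffffffffffffffffffffffffffffeb
29 fffffeca98631111111122348beec9 555556666674213222124455666666  ref fffffffffffffffffffffffffffec9
30 eeeeeedccb95211111135779ceeda8 566666666666401112245556666666  ref fffffffffffffffffffffffffffda8
31 bbbbbbbbba9622222225abcdeeeb88 666666666666410000366556656676  ref ffffffffffffffffffffffffffec98
32 a99999a9998633333237cdeeeeda87 676666667766400010566566556666  ref eeeeeefffffffffffffffeffffea88
33 99999999998633344338cdeeedb877 766767766766400001365666566776  ref cccccddeeeeeeeeeffffeefffec978
34 89999999998643444326accddca778 766777666766411000466666667766  ref 999aaabbbccccccddeee
[... 1233 characters left out ...]
88888888888888877887778 677766766766676776667676676764  ref 999999999999999999898888887778
48 999889999898888988888878877778 667776767666776677766666677665  ref 999999999999998999999888877778
49 999999899889899888888877887778 776667777767667776667777667665  ref 999999999999999999998888877779
50 999899999999998888888888877778 766666677766766777667776666665  ref 999999999999999888899888887779
51 999989999999888656789888877778 767676766667767777776777676764  ref 999999999999998777889988887778
door top out r150 [50.8 38.8]
door top in [51.6 37.1]
cab front top [51.7 33.6]
cab back top [58.3 20.2]
0.13 [51.  45.4]
0.14 [51.  42.9]
0.15 [51.  40.4]
0.16 [51.  37.9]
0.17 [51.  35.4]
0.2 [51.1 27.7]
```

```bash
python3 - <<'E'
from h import *
s=pickle.load(open("side0.pkl","rb"))
for z in(.165,.178,.191,.204):
    print(z,[((proj(s,np.r_[np.array([.528,-.216])+k*np.array([.116,-.993])*.045,z])-[280,165])*6.667+[400,0]).round(0) for k in(-1,1)])
l=pickle.load(open("lift.pkl","rb"))[1]
print("lift tip",(proj(l,[.527,-.2115,.188])-[260,100])*[460/120,600/155])
c=cam("side")
for P in([.5924,-.013,.13],):
  for dx in(-.02,0,.02): print(dx,proj(c,np.array(P)+[dx,0,0])-[210,140])
from bench import env
q=env.get_state(); print(q["tool_pos"],q["tcp_rot"],q["grip_width"],q["qpos"].round(3))
E
```

```text
0.165 [array([521., 190.]), array([706., 215.])]
0.178 [array([523., 166.]), array([709., 191.])]
0.191 [array([524., 143.]), array([711., 167.])]
0.204 [array([526., 119.]), array([714., 143.])]
lift tip [195.4341295  344.20029998]
-0.02 [48.86439691 47.75967895]
0 [50.95069418 45.38219059]
0.02 [52.98561524 43.06324918]
[ 0.59231103 -0.01300501  0.13009085] [-3.13012373e+00 -2.67973952e-01 -3.45252663e-05] -0.00144477673323465 [-0.073  0.49   1.808  0.     0.844  1.327]
```

The side image shows the visible fingertips end about 25 mm above the stated TCP. My pusher was therefore passing over the door's top edge, and the earlier push only caught the edge. I'll back off, go lower and nearer mid-panel clear of the pull, and push again.

>>> drive_tool(
  moves=[
    [-1,-1.5,0,0,0],
    [-1,-4,0,0,0],
    [-1,-4,-1.2,0,0],
    [-1,-4,-2.2,1,0],
    [-1,-4,-2.2,2.6,0],
    [-1,-3,-2.2,2.6,0],
    [-1,-2.0,-2.2,2.6,0],
    [-1,-2.0,-2.2,2.6,0],
  ],
)

```text
time: 26.75
tool_pos: [0.5715, 0.0056, 0.1045]
tcp_rot: [3.13, 0.268, 0.003]
contact_force: [0.9, -0.3, 0.3]
grip_width: -0.003
finger_force: 0.0
```

>>> drive_tool(
  moves=[
    [-1,0.2,0,0,0],
    [-1,0.4,0,0,0],
    [-1,0.4,0,0,0],
  ],
)

```text
time: 27.05
tool_pos: [0.5731, 0.0059, 0.1043]
tcp_rot: [3.13, 0.268, 0.001]
contact_force: [-0.1, -0.3, -1.3]
grip_width: 0.001
finger_force: 0.0
```

>>> drive_tool(
  moves=[
    [-1,0.1,0,0,0],
    [-1,0.2,0,0,0],
    [-1,0.2,0,0,0],
  ],
)

```text
time: 27.35
tool_pos: [0.5749, 0.0063, 0.1042]
tcp_rot: [3.13, 0.268, 0.0]
contact_force: [0.8, -0.1, 0.1]
grip_width: 0.001
finger_force: 0.0
```

>>> drive_tool(
  moves=[
    [-1,0.1,0,0,0],
    [-1,0.2,0,0,0],
    [-1,0.2,0,0,0],
  ],
)

```text
time: 27.65
tool_pos: [0.5769, 0.0066, 0.1041]
tcp_rot: [-3.13, -0.268, -0.0]
contact_force: [-0.8, -0.0, 0.6]
grip_width: -0.003
finger_force: 0.0
```

>>> drive_tool(
  moves=[
    [-1,0.1,0,0,0],
    [-1,0.2,0,0,0],
    [-1,0.2,0,0,0],
  ],
)

```text
time: 27.95
tool_pos: [0.5788, 0.007, 0.1041]
tcp_rot: [3.13, 0.268, 0.0]
contact_force: [0.3, 0.9, 0.7]
grip_width: -0.002
finger_force: 0.1
```

>>> drive_tool(
  moves=[
    [-1,0.1,0,0,0],
    [-1,0.1,0,0,0],
  ],
)

```text
time: 28.15
tool_pos: [0.5798, 0.0072, 0.1041]
tcp_rot: [3.13, 0.268, 0.0]
contact_force: [-0.8, -0.3, -0.0]
grip_width: 0.0
finger_force: 0.1
```

>>> drive_tool(
  moves=[
    [-1,0.1,0,0,0],
    [-1,0.1,0,0,0],
  ],
)

```text
time: 28.35
tool_pos: [0.5806, 0.0073, 0.104]
tcp_rot: [-3.13, -0.268, 0.0]
contact_force: [-1.2, 1.1, 0.3]
grip_width: -0.0
finger_force: 0.3
```

>>> drive_tool(
  moves=[
    [-1,0.1,0,0,0],
    [-1,0.1,0,0,0],
  ],
)

```text
time: 28.55
tool_pos: [0.5807, 0.0073, 0.1039]
tcp_rot: [-3.13, -0.268, 0.003]
contact_force: [-5.7, -1.7, 4.1]
grip_width: -0.003
finger_force: 3.0
```

Firm stop at exactly the shut depth (centre 9 mm in front of the hinge plane). Easing off slowly this time.

>>> drive_tool(
  moves=[
    [-1,-0.04,0,0,0],
    [-1,-0.08,0,0,0],
    [-1,-0.11,0,0,0],
    [-1,-0.14,0,0,0],
    [-1,-0.17,0,0,0],
    [-1,-0.2,0,0,0],
    [-1,-0.25,0,0,0],
    [-1,-0.35,0,0,0],
  ],
)

```text
time: 29.35
tool_pos: [0.5783, 0.0069, 0.1041]
tcp_rot: [3.13, 0.268, 0.0]
contact_force: [0.1, 0.1, -0.7]
grip_width: -0.004
finger_force: 0.0
```

>>> drive_tool(
  moves=[
    [-1,-1,0,0,0],
    [-1,-3,0,0,0],
    [-1,-5,0,0,0],
    [-1,-5,0,-5,0],
    [-1,-5,0,-10,0],
    [-1,-5,5,-14,0],
    [-1,-5,10,-14,0],
    [-1,-5,15,-14,0],
  ],
)

```text
time: 30.15
tool_pos: [0.5528, -0.1395, 0.2459]
tcp_rot: [3.129, 0.27, 0.005]
contact_force: [0.3, 0.5, -0.2]
grip_width: -0.003
finger_force: 0.0
```

>>> drive_tool(
  moves=[
    [-1,0,5,0,0],
    [-1,0,10,0,0],
    [-1,0,15,0,0],
    [-1,0,20,0,0],
    [-1,0,20,0,0],
    [-1,0,20,0,0],
  ],
)

```text
time: 30.75
tool_pos: [0.5854, -0.336, 0.243]
tcp_rot: [-3.13, -0.265, 0.002]
contact_force: [0.1, 0.5, -0.2]
grip_width: -0.002
finger_force: 0.0
```

```bash
cat > d.py <<'E'
from h import *
t=cam("top")
g=cv2.resize(t["image"][130:220,180:270],None,fx=8,fy=8,interpolation=cv2.INTER_CUBIC)[...,1].astype(float)
W=lambda u,v,z:onz(t,180+(u+.5)/8-.5,130+(v+.5)/8-.5,z)[:2]
n=np.array([np.cos(np.radians(9.8)),np.sin(np.radians(9.8))]);e=np.array([-n[1],n[0]])
A=[[],[],[]]
for u in range(290,630,8):
    d=np.diff(cv2.GaussianBlur(g[:,u:u+1],(1,7),0)[:,0]); v0=int(450-(u-180)*81/486)
    a=v0-14+int(np.argmin(d[v0-14:v0+14]));b=a+4+int(np.argmax(d[a+4:a+32]));c=b+8+int(np.argmin(d[b+8:b+45]))
    for L,v,z in zip(A,(a,b,c),(.168,.155,.155)): L.append(W(u,v,z))
for k,p in zip(("cab","din","dout"),A):
    p=np.array(p);x=p@e;y=p@n;s,i=np.polyfit(x,y,1)
    print(k,"yaw err deg",np.degrees(np.arctan(-s)).round(2),"mid mm",((s*x.mean()+i)*1e3).round(1))
s=cam("side")["image"][140:230,210:300];m=(s.max(2)<105).astype(np.uint8); m[:45]=0; m[:,:45]=0; m[:,58:]=0
print("pull",cv2.connectedComponentsWithStats(m)[3][1:])
E
python3 d.py; python3 g.py .5 0 .2 9.8|head -1
```

```text
cab yaw err deg -0.03 mid mm 602.0
din yaw err deg -0.47 mid mm 598.1
dout yaw err deg -0.82 mid mm 585.1
pull [[52.18181818 56.56818182]]
t 30.85 pos [ 0.5858 -0.3342  0.2435] yaw 9.79 F [-0.6 -0.6 -0.2] T [0.04 0.01 0.01] grip -0.001 0.0
```

```bash
python3 -c "
from bench import env
print(env.job_done())"
```

```text
the job is handed in; nothing more can be done
None
```

The door is hung on both pins, seated fully down, let go of and swung shut against its stops, and I handed the job in at about 31 s; the last image measured it within about 0.5–0.8° of parallel, and my moves never touched the jar, bowl or foam form.

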